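Latch the craft tub's lid down

TASK

The lid of the grey craft tub is standing up on its seal. Hook the latch's wire loop over the keeper on the lid, then press the latch lever down until it sits firmly home on its rubber stop, with about 8 N on the stop and never over 12 N, so that the lid is pulled tight; then let go. Do not press on the tub or its latch with over 30 N, and leave the jars and the glue gun where they are.

Things in the scene. Friction and masses are not known exactly. Their poses are not given: they have to be found in the camera images.
- tub: Grey plastic tub, 200 (x) x 280 (y) x 150 mm high, heavy, fixed to the table, with a white lid hinged along its +x rim (top 166 mm up when tight, overhanging by 4 mm). Origin: centre of its underside; z up. Its -x face, 100 mm from the origin, carries one steel toggle latch centred on y = 0. 'Outward' below means the tub's -x.
- latch_pivot (a point): Point on the lever's pivot axis (along the tub's y), 18 mm outward of the tub's front face and 114 mm above its underside; same axes as the tub. Pushed square to the lever 46 mm from this point, the lever takes about 4 to 9 N on the way down and 2 to 4 N of drag just before home; what is pushed beyond that drag goes into the stop, newton for newton.
- lever (a joint): Angle of the lever about latch_pivot: 0 = straight up, grows outward (1.57 = straight out) and down. Starts at 0.6 to 0.95. Home is where it meets the stop, anywhere from 2.66 to 2.90, to be felt. Stiff pivot (0.2 N m): it stays where it is left and does not snap home. Drawing the hooked lid down adds up to 0.2 N m, most near 2.0, fading to nothing near 2.5.
- lever_tip (a point): Middle of the free end of the lever, a flat steel strip 24 mm wide (along y) and 4 mm thick that reaches 56 mm from latch_pivot. The point's z runs along the lever away from the pivot. At home the lever hangs steeply down, its end about 14 to 26 mm further outward than the pivot.
- bail (a joint): Angle of the wire loop (bail) on the lever: 0 = at its outward stop, grows negative as it swings in to the lid. Its pin, parallel to the lever pivot, is on the lever 16 mm from latch_pivot in the direction lever angle + 0.52. Lean of the loop from straight up, positive outward = lever + bail - 0.30. It (30 g) swings freely: it falls outward to its stop or inward against the keeper's back plate.
- bail_bar (a point): Middle of the loop's round cross bar, 8 mm thick and 52 mm long along the tub's y, 54 mm from the loop's pin; the point's z runs along the loop away from the pin. The side wires (5 mm thick) are at y = -26 and +26 mm. At the start the bar is outward of the keeper.
- keeper (a point): Seat for the bar's centre in an upward-open steel groove, 12 mm wide, 30 mm long, on the lid's front; lid's axes. Groove floor 4 mm below. Outward, 6 to 9.5 mm off, a lip rises 2 mm above this point; inward, 6 mm off, a back plate (46 mm wide) rises 27 mm above it. The bar swings in over the lip, then drops into the groove as the lever goes down (near 1.5).
- lid (a joint): Angle of the lid about its hinge at the back of the tub: about 0.031 at the start (front edge and keeper 6 mm up on the seal), 0 to 0.006 when pulled tight. The seal pushes up, some 6 N per mm at the front.
- jar_plain: Bystander: open glass jar, 70 mm across, 78 mm high. Origin: centre of its underside.
- jar_wrapped: Bystander: the same jar with a brown band round it. Origin: centre of its underside.
- glue_gun: Bystander: blue glue gun lying on its side, about 190 x 130 x 38 mm. Origin: under its barrel.
- stop: Steel block, 14 x 22 x 18 mm, on the tub's front face 42 mm below latch_pivot; origin: middle of its back, on the face. It holds an adjustable screw with a 10 mm rubber nose pointing outward, which stops the lever. How far the nose stands out (27 to 37 mm from the face) is set differently each time and not measured. Some 20 N/mm stiff. It is spoilt by over 12 N.

How it is judged:
By the outcome, as a careful person would: the job done as asked, in the order asked, and still so for the second after the job is handed in, with the robot touching nothing.
It also fails if it takes over 72 s, if anything falls off the work surface, if the arm or the gripper's body presses on something with over 40 N, if the wrist force passes 120 N, or if a joint passes its speed limit or range.

ROBOT

A 6-joint arm with a two-finger parallel gripper is mounted at the origin on the work surface. World frame = base frame: x ahead of the robot, y to its left, z up, the work surface at z = 0. Lengths are in m, angles in rad, forces in N, time in s.
With the tool pointing down it reaches from about 0.35 to 0.775 m from the base axis. Payload 7.3 kg.
Tool frame: the origin (TCP) lies at the very end of the fingers, on their centre line; the grasp point (between the pads) lies 19 mm behind it; z points along the fingers, y is the line along which they close (so a half turn about z gives the same grasp; the last joint's range is limited). The gripper opens to 92 mm and grips with 3 to 60 N. Pads are 19 mm wide; open, the fingers measure 130 mm over their backs; the gripper's body (75 mm by 190 mm) begins 47 mm behind the grasp point.
Start: joints at [-1.338, 0.342, 1.524, -0, 1.275, -0.146], TCP at [0.194, -0.488, 0.227] pointing down, gripper open.
Joint ranges: [-2.53, 2.53], [-0.77, 2.02], [0.04, 2.7], [-1, 4.14], [0.28, 2.66], [-3.11, 3.11]. Speed limits (rad/s): [2.57, 2.57, 3.14, 3.14, 3.14, 3.14].

INTERFACE

Orientations are given as [roll, pitch, yaw] about the fixed x, y, z axes, in that order (R = Rz(yaw) Ry(pitch) Rx(roll)).
In Python, from cell import observe, read_camera, get_calibration, hand_in, search_frame gives the robot as it stands.
- The arm moves only by the tool step_arm, never from a script. Its argument "commands" is a list of rows, each an object with "translation": the shift along the tool's x, y, z in mm, a list of three; "roll": the turn about the tool's z in rad. In form: [{"translation": [x, y, z], "roll": roll}, ...]. A call has 1 to 20 rows; each row shifts and turns the commanded pose from where the row before left it, along the tool's axes as they then stand; what a row does not reach is not made up. A row lasts 1/12 s, in which the tool goes at most 41.7 mm and 7.16 degrees, less where a joint would pass 70% of its speed; a pose out of reach is approached as far as the arm can. A call is refused whole if a number of a shift passes 41.7 or a number of a turn 0.125, either way. A call with a gripper value outside its range is refused whole. "fingers" is the opening, from 0 (shut) to 1 (fully open), set as the call begins (left out, the last holds). The fingers move at their own pace and stop on an object; "grip_force" is the grip in N (left out, the last holds). Time passes only in rows, so rows that do not move let the fingers close. It gives the time, the measured TCP pose, the force, the opening and the grip force at its end, in the units of the state.
- observe(): the state, without advancing time (a new reading comes with each control period).
- read_camera(name): name is "scene" or "top" or "wrist"; returns the picture (480x640x3 uint8, red, green, blue); there is no depth.
- get_calibration(name): a dict with "camera_matrix" (3x3 intrinsics, pixels), "dist_coeffs" ([k1, k2, p1, p2, k3] as OpenCV has them; the pictures are not rectified), "world_from_camera" (4x4, takes a point from camera to world coordinates). Camera axes: x right, y up, looking along -z (the intrinsics and any distortion apply to the point x, -y, -z); pixel columns grow to the right and rows downward; lengths in m; the calibration is good to about 2 mm. A picture is of the moment at which its call begins: read the wrist's pose just before it. get_calibration takes no time and is no camera call; for the wrist camera it gives the pose at the moment of the call.
- hand_in(): hands the job in; it is judged then, once.
Trained networks look in the newest picture that a camera, given by its name, has taken for a name from the list of things; names that differ only in an ending like _2 or _b are one class to them, and where a whole thing is asked for, a point or a joint stands for the part that bears it (a point fixed in the world has none). Each returns a list of dicts, best first, with "confidence" (0 to 1); they miss things now and then, are a little off and sometimes report something else, mostly with a low value. They report only what shows in the picture. A call takes as long as a camera call.
- search_frame(camera, name): "at" ([x, y, z] in m, in world coordinates, good to about 4 mm: the middle of the surface that is visible of it).
The state is a dict: "time": time; "qpos": joint angles; "qvel": joint speeds; "joint_efforts": joint torques, N m; "tool_pos": TCP position; "tool_rot": TCP orientation; "contact_force": force on the tool from outside, world axes, zero at the start; "torque": the same for the moment, N m; "opening": finger opening in m; "grip_force": force on a finger pad.
Only numpy, scipy, OpenCV 4.12 (cv2) and the standard library are available. Lean on these libraries where they do the work, as an engineer would, in place of code of your own. Each camera call takes 0.05 s, during which the arm holds its last target. There are 200 camera calls.

## Working session

There is one attempt and no reset: what is moved stays moved. The work goes in short steps, Python scripts to look and compute and a tool call to move; the robot and the scene stay as the last step left them, time stands still between calls to the robot, and variables do not carry over. Pictures are saved under pics/ and viewed, at most 10 in all, crops included, and the job is handed in when it is done.

Besides the shell and the picture viewer there is one more tool, called after "Emit:" by a JSON object that holds its "name" and its "arguments". step_arm: Moves the arm, as the interface text tells. Its arguments: {"type":"object","properties":{"commands":{"type":"array"},"fingers":{"type":"number"},"grip_force":{"type":"number"}},"required":["commands"]}

```bash
mkdir -p pics; ls; python3 - <<'E'
from cell import *
import cv2,numpy as np
o=observe(); print({k:np.round(v,3) for k,v in o.items()})
for c in ["scene","top"]:
    im=read_camera(c); cv2.imwrite(f"pics/{c}0.png",im[:,:,::-1])
    print(c,np.round(get_calibration(c)["world_from_camera"],3).tolist())
    for n in ["tub","lever","lever_tip","bail_bar","keeper","stop","lid","latch_pivot","jar_plain","jar_wrapped","glue_gun"]:
        try: print(c,n,[(np.round(d["at"],3).tolist(),round(d["confidence"],2)) for d in search_frame(c,n)[:2]])
        except Exception as e: print(n,e)
E
```

```text
pics
{'time': np.float64(0.0), 'qpos': array([-1.338,  0.343,  1.525, -0.   ,  1.275, -0.146]), 'qvel': array([ 0.001,  0.001,  0.001,  0.001, -0.001,  0.001]), 'joint_efforts': array([ -0.   , -43.124, -24.421,   0.072,   0.056,  -0.   ]), 'tool_pos': array([ 0.194, -0.487,  0.226]), 'tool_rot': array([-3.14 , -0.   ,  0.379]), 'contact_force': array([-0.226, -0.561,  0.114]), 'torque': array([-0.032,  0.   , -0.025]), 'grip_force': np.float64(0.0), 'opening': np.float64(0.092)}
scene [[-0.775, -0.414, 0.478, 0.937], [0.632, -0.526, 0.569, 0.45], [0.016, 0.743, 0.669, 0.713], [0.0, 0.0, 0.0, 1.0]]
scene tub [([0.569, 0.164, 0.167], 0.87), ([0.546, 0.144, 0.172], 0.31)]
scene lever [([0.532, -0.018, 0.147], 0.76)]
scene lever_tip [([0.534, -0.022, 0.155], 0.84)]
scene bail_bar [([0.63, -0.274, 0.032], 0.74), ([0.539, -0.022, 0.163], 0.69)]
scene keeper [([0.546, 0.146, 0.174], 0.7)]
scene stop []
scene lid [([0.546, 0.148, 0.17], 0.64), ([0.392, -0.316, 0.055], 0.47)]
scene latch_pivot [([0.57, 0.163, 0.17], 0.7)]
scene jar_plain [([0.503, -0.354, 0.055], 0.68)]
scene jar_wrapped [([0.39, -0.312, 0.056], 0.61), ([0.536, -0.023, 0.156], 0.15)]
scene glue_gun [([0.628, -0.272, 0.032], 0.77)]
top [[-0.008, 0.994, -0.107, 0.415], [-1.0, -0.007, 0.011, -0.062], [0.011, 0.108, 0.994, 1.207], [0.0, 0.0, 0.0, 1.0]]
top tub [([0.515, 0.124, 0.169], 0.89)]
top lever [([0.528, -0.016, 0.144], 0.91)]
top lever_tip [([0.529, -0.012, 0.142], 0.92), ([0.513, 0.127, 0.173], 0.29)]
top bail_bar [([0.526, -0.027, 0.171], 0.7)]
top keeper [([0.512, 0.13, 0.169], 0.65)]
top stop [([0.518, 0.122, 0.169], 0.23)]
top lid [([0.512, 0.13, 0.173], 0.63), ([0.515, 0.127, 0.169], 0.62)]
top latch_pivot [([0.515, 0.123, 0.171], 0.62)]
top jar_plain [([0.495, -0.376, 0.033], 0.87), ([0.524, -0.027, 0.175], 0.53)]
top jar_wrapped []
top glue_gun [([0.627, -0.275, 0.029], 0.75), ([0.53, -0.028, 0.172], 0.34)]
```

View pics/scene0.png

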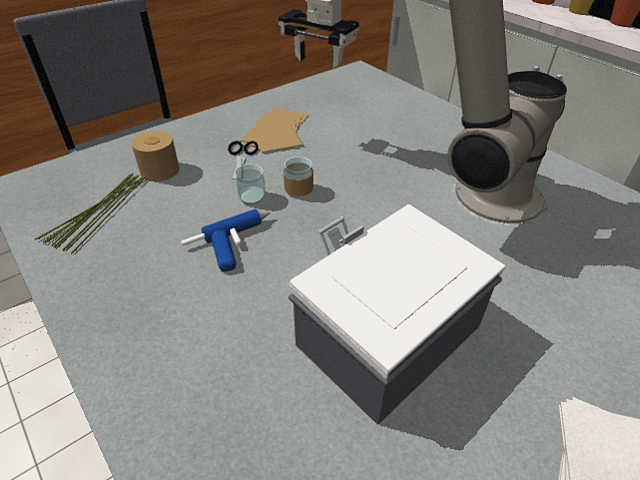

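View pics/top0.png

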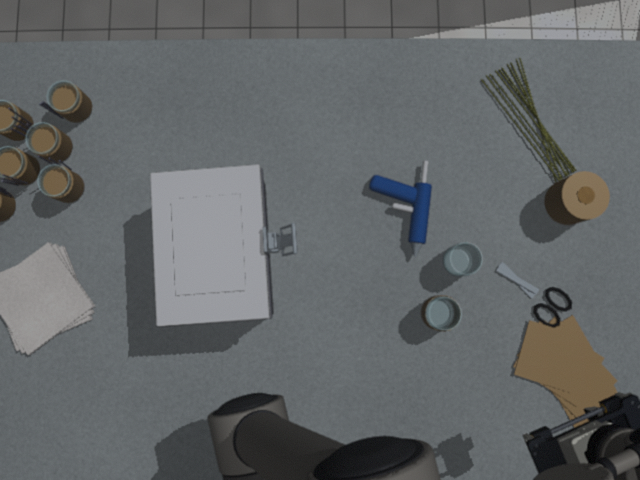

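The top view has +x up and +y left. The tub's latch faces world -y, with the bail and lever at about (280,240). The bail leans outward from the lid edge at x≈265. The tool can't tilt, so I need to see the gripper's shape and check clearance for the end push.

```bash
python3 - <<'E'
from cell import *
import cv2,numpy as np
im=read_camera("wrist")[:,:,::-1]
s=read_camera("scene")[:,:,::-1][0:90,250:390]
w=cv2.resize(im,(400,300)); s=cv2.resize(s,(400,257),interpolation=cv2.INTER_CUBIC)
s=cv2.copyMakeBorder(s,0,43,0,0,cv2.BORDER_CONSTANT)
t=cv2.resize(cv2.imread("pics/top0.png")[150:330,140:320],(400,400),interpolation=cv2.INTER_CUBIC)
t=t[0:300]
l=cv2.resize(cv2.imread("pics/scene0.png")[195:285,290:410],(400,300),interpolation=cv2.INTER_CUBIC)
cv2.imwrite("pics/mix.png",np.vstack([np.hstack([w,s]),np.hstack([t,l])]))
c=get_calibration("wrist")["world_from_camera"]; print(np.round(c,3)); 
E
```

```text
[[ 0.37   0.891  0.262  0.265]
 [-0.929  0.355  0.104 -0.458]
 [-0.    -0.282  0.959  0.386]
 [ 0.     0.     0.     1.   ]]
```

View pics/mix.png

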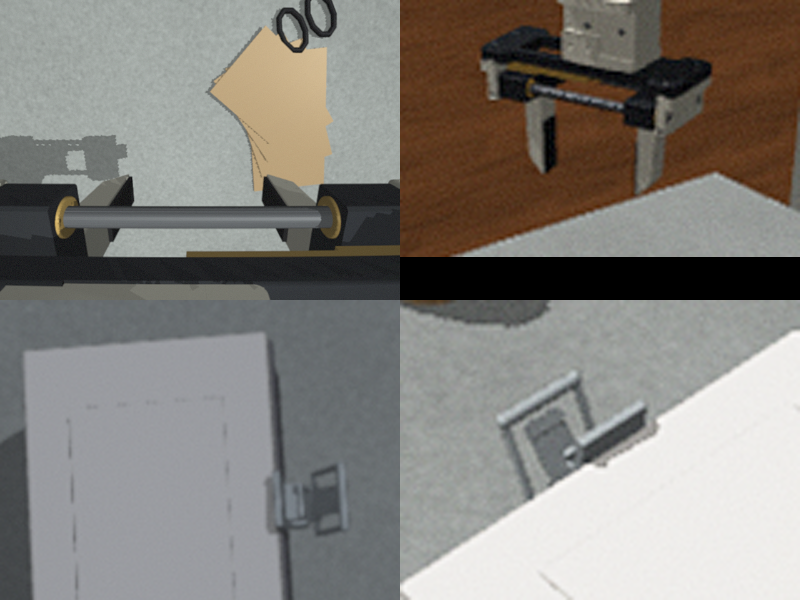

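The lower crops show the loop leaning outward of the keeper's back plate, with the lever below it. Next I'll fit the tub pose from the lid corners.

```bash
cat > h.py <<'E'
import cv2,numpy as np
from cell import *
def proj(cam,P,cal=None):
    c=cal or get_calibration(cam); T=np.linalg.inv(np.array(c["world_from_camera"]))
    q=(T[:3,:3]@np.atleast_2d(P).T).T+T[:3,3]; q=q*[1,-1,-1]
    return cv2.projectPoints(q,np.zeros(3),np.zeros(3),np.array(c["camera_matrix"]),np.array(c["dist_coeffs"]))[0][:,0]
def world(p,P):  # p=(x,y,yaw); P tub-frame m
    c,s=np.cos(p[2]),np.sin(p[2]); P=np.atleast_2d(P)
    return np.c_[p[0]+c*P[:,0]-s*P[:,1],p[1]+s*P[:,0]+c*P[:,1],P[:,2]]
def tubf(p,W):
    c,s=np.cos(p[2]),np.sin(p[2]); W=np.atleast_2d(W)-[p[0],p[1],0]
    return np.c_[c*W[:,0]+s*W[:,1],-s*W[:,0]+c*W[:,1],W[:,2]]
E
python3 - <<'E'
from h import *
from scipy.optimize import least_squares
L=np.array([[-.104,-.144,.1725],[-.104,.144,.1725],[.104,.144,.166],[.104,-.144,.166]])
obs={}
for c,box in [("top",(130,150,290,340)),("scene",(280,195,515,385))]:
    im=cv2.imread(f"pics/{c}0.png"); g=im.min(2); m=np.zeros_like(g)
    x0,y0,x1,y1=box; m[y0:y1,x0:x1]=(g[y0:y1,x0:x1]>(125 if c=="top" else 195))*255
    m=cv2.morphologyEx(m,cv2.MORPH_OPEN,np.ones((9,9)))
    k=max(cv2.findContours(m,0,1)[0],key=cv2.contourArea); hull=cv2.convexHull(k)
    q=cv2.approxPolyDP(hull,12,True)[:,0]; print(c,cv2.contourArea(k),q.tolist()); obs[c]=q
cal={c:get_calibration(c) for c in obs}
def res(p,cams=("top","scene")):
    r=[]
    for c in cams:
        uv=proj(c,world(p,L),cal[c])
        for a in uv: d=obs[c]-a; r+=list(d[np.argmin((d**2).sum(1))])
    return r
for cams in [("top",),("scene",),("top","scene")]:
    s=least_squares(lambda p:res(p,cams),[.52,.124,1.6]); print(cams,s.x.round(4).tolist(),np.round(s.fun,1).tolist())
p=s.x; np.save("p.npy",p)
for c in obs:
  for n in ["lever","lever_tip","bail_bar","keeper"]:
    for d in search_frame(c,n)[:2]: print(c,n,(tubf(p,d["at"])*1000).round(0).tolist(),round(d["confidence"],2))
E
```

```text
top 16593.0 [[258, 165], [268, 317], [157, 324], [151, 173]]
scene 17546.5 [[412, 206], [499, 270], [384, 366], [294, 277]]
('top',) [0.5187, 0.1317, 1.6338] [-1.4, 1.7, -0.9, -1.0, 1.1, -1.8, 1.3, 1.2]
('scene',) [0.5158, 0.1297, 1.6012] [6.4, 0.9, 1.0, 3.5, -8.0, 3.2, 0.3, -2.2]
('top', 'scene') [0.5174, 0.1306, 1.6163] [-3.4, 0.2, -0.2, -2.8, 1.9, -1.6, -0.6, 1.6, 6.9, -1.2, 2.7, 3.2, -7.3, 3.7, -1.3, -3.8]
top lever [[-147.0, -4.0, 144.0]] 0.91
top lever_tip [[-143.0, -5.0, 142.0]] 0.92
top lever_tip [[-3.0, 4.0, 173.0]] 0.29
top bail_bar [[-157.0, -2.0, 171.0]] 0.7
top keeper [[-1.0, 5.0, 169.0]] 0.65
scene lever [[-151.0, -6.0, 152.0]] 0.95
scene lever_tip [[-152.0, -8.0, 158.0]] 0.95
scene bail_bar [[-155.0, -14.0, 163.0]] 0.76
scene keeper [[12.0, -28.0, 174.0]] 0.67
```

Emit:
{"name": "step_arm", "arguments": {"commands": [{"translation":[26,-14.75,-1.5],"roll":0.1},{"translation":[24.4,-17.3,-1.5],"roll":0.1},{"translation":[22.5,-19.6,-1.5],"roll":0.1},{"translation":[20.5,-21.7,-1.5],"roll":0.1},{"translation":[18.2,-23.7,-1.5],"roll":0.1},{"translation":[15.7,-25.4,-1.5],"roll":0.1},{"translation":[13.1,-26.8,-1.5],"roll":0.1},{"translation":[10.4,-28,-1.5],"roll":0.1},{"translation":[7.5,-28.9,-1.5],"roll":0.1},{"translation":[4.6,-29.5,-1.5],"roll":0.1},{"translation":[1.6,-29.8,-1.5],"roll":0.1},{"translation":[-1.4,-29.9,-1.5],"roll":0.1},{"translation":[-4.3,-29.6,-1.5],"roll":0.1},{"translation":[-7.3,-29,-1.5],"roll":0.1},{"translation":[-10.1,-28.1,-1.5],"roll":0.1},{"translation":[-12.9,-27,-1.5],"roll":0.1},{"translation":[-15.5,-25.5,-1.5],"roll":0.1},{"translation":[-18,-23.9,-1.5],"roll":0.1},{"translation":[0,0,0],"roll":0.087},{"translation":[0,0,0],"roll":0}], "fingers": 0, "grip_force": 20}}

```text
time: 3.37
tool_pos: [0.5311, -0.0668, 0.2535]
tool_rot: [3.141, -0.0, -1.508]
contact_force: [0.3, 0.6, -0.2]
opening: 0.0002
grip_force: 0.0
```

```bash
python3 - <<'E'
from h import *
p=np.array([.5187,.1317,1.6338]); np.save("p.npy",p)
print(observe()["qpos"])
im=read_camera("wrist")[:,:,::-1]; cv2.imwrite("pics/w1.png",im)
cal=get_calibration("wrist")
s=read_camera("scene")[:,:,::-1]; cv2.imwrite("pics/s1.png",s)
uv=proj("scene",observe()["tool_pos"])[0]; print(uv)
x,y=int(uv[0]),int(uv[1])
c=cv2.resize(s[max(0,y-110):y+40,x-75:x+75],(480,480),interpolation=cv2.INTER_CUBIC)
cv2.imwrite("pics/m1.png",np.hstack([cv2.resize(im,(320,240)).repeat(1,0) if 0 else cv2.copyMakeBorder(cv2.resize(im,(320,240)),0,240,0,0,0),c]))
# overlay projection of latch at lever=.7
for n in ["lever_tip","bail_bar","keeper","stop"]:
    for d in search_frame("wrist",n)[:2]: print(n,(tubf(p,d["at"])*1000).round(0).tolist(),round(d["confidence"],2))
E
```

```text
[-2.68323006e-01  3.41717302e-01  1.44929146e+00 -8.75784243e-05
  1.35080375e+00  2.81097240e+00]
[315.5039434  174.09132257]
keeper [[-91.0, 111.0, 170.0]] 0.81
```

View pics/m1.png

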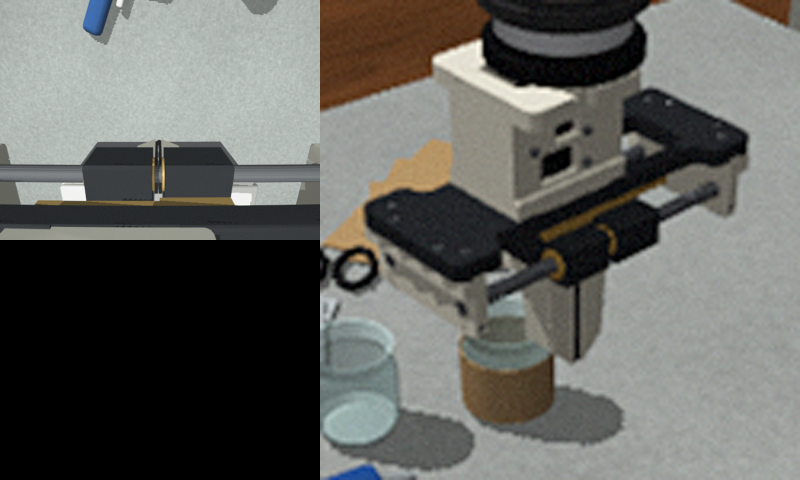

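The scene crop shows the gripper's near (-x) side: sliders on rods under the plate, meeting mid-gripper when the fingers are closed. Their flat face can push the lever home, with the fingers hanging low near the table. I'll now fit the lever angle from the bar's pixels, top (295,238.6) and scene (331.7,224.1).

```bash
python3 - <<'E'
from h import *
from scipy.optimize import least_squares
p=np.load("p.npy")
def latch(a,b=0):
    pin=np.array([18+16*np.sin(a+.52),114+16*np.cos(a+.52)]); l=a+b-.3
    return pin,pin+54*np.array([np.sin(l),np.cos(l)]),np.array([18+56*np.sin(a),114+56*np.cos(a)])
def P(uz,y=0): return [-.1-uz[0]/1000,y/1000,uz[1]/1000]
for a in [.6,.7,.8,.9]:
    _,bar,tip=latch(a); W=world(p,[P(bar),P(bar,-26),P(bar,26),P(tip)])
    print(a,bar.round(0),tip.round(0),*[proj(c,W).round(1).tolist() for c in("top","scene")])
E
```

```text
0.6 [ 48. 173.] [ 50. 160.] [[288.1, 237.8], [287.1, 223.9], [289.0, 251.8], [289.0, 238.5]] [[334.9, 225.4], [323.9, 232.0], [345.5, 219.0], [334.2, 230.3]]
0.7 [ 54. 169.] [ 54. 157.] [[291.2, 237.8], [290.3, 223.9], [292.1, 251.8], [291.5, 238.5]] [[332.6, 225.2], [321.7, 231.8], [343.2, 218.9], [332.4, 230.5]]
0.8 [ 59. 165.] [ 58. 153.] [[294.2, 237.8], [293.2, 224.0], [295.1, 251.7], [293.7, 238.6]] [[330.5, 225.4], [319.6, 231.9], [341.0, 219.1], [330.8, 231.0]]
0.9 [ 64. 161.] [ 62. 149.] [[296.9, 237.9], [295.9, 224.1], [297.8, 251.7], [295.8, 238.7]] [[328.5, 225.9], [317.7, 232.4], [339.0, 219.6], [329.3, 231.7]]
```

Emit:
{"name": "step_arm", "arguments": {"commands": [{"translation":[0,0,25],"roll":0},{"translation":[0,0,30],"roll":0},{"translation":[0,0,25],"roll":0},{"translation":[0,0,12],"roll":0},{"translation":[-6,0,0],"roll":0},{"translation":[-6,0,0],"roll":0},{"translation":[-5,0,0],"roll":0},{"translation":[-5,0,0],"roll":0},{"translation":[-4,0,0],"roll":0},{"translation":[-4,0,0],"roll":0},{"translation":[-4,0,-1],"roll":0},{"translation":[-4,0,-1],"roll":0},{"translation":[0,0,0],"roll":0}]}}

```text
time: 4.75
tool_pos: [0.5282, -0.0295, 0.1641]
tool_rot: [-3.141, -0.0, -1.508]
contact_force: [0.5, 0.8, 0.1]
opening: 0.0006
grip_force: 0.0
```

Emit:
{"name": "step_arm", "arguments": {"commands": [{"translation":[-4,0,0],"roll":0},{"translation":[-4,0,0],"roll":0},{"translation":[-4,0,0],"roll":0},{"translation":[-4,0,0],"roll":0},{"translation":[-4,0,0],"roll":0},{"translation":[-4,0,0],"roll":0},{"translation":[0,0,0],"roll":0},{"translation":[0,0,0],"roll":0}]}}

```text
time: 5.42
tool_pos: [0.5266, -0.006, 0.1637]
tool_rot: [3.142, -0.0, -1.508]
contact_force: [-0.9, 0.6, 0.1]
opening: -0.0
grip_force: 0.0
```

```bash
python3 - <<'E'
from h import *
o=observe(); print(o["contact_force"].round(2) if hasattr(o["contact_force"],'round') else o["contact_force"])
s=read_camera("scene")[:,:,::-1]; cv2.imwrite("pics/s2.png",s)
cv2.imwrite("pics/c2.png",cv2.resize(s[160:280,280:420],(700,600),interpolation=cv2.INTER_CUBIC))
E
```

```text
[-0.92  0.56  0.1 ]
```

View pics/c2.png

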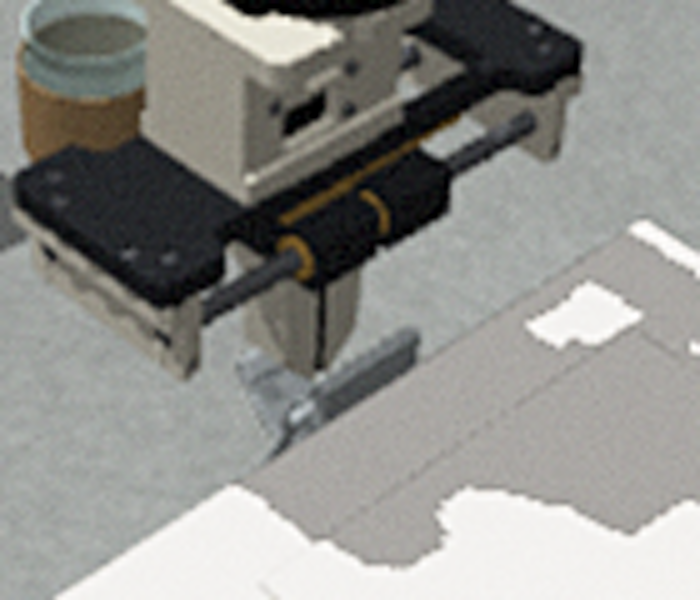

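```bash
python3 - <<'E'
from h import *
p=np.load("p.npy")
f=lambda v:((v-[280,160])*5).round(0).tolist()
def P(u,y,z): return [-.1-u/1000,y/1000,z/1000]
print("finger corners",f(proj("scene",world(p,[P(u,y,164) for u in(29,48) for y in(-19,19)]))))
for a in (.7,.8):
  for l in(.4,.2,0,-.2,-.35):
    pu,pz=18+16*np.sin(a+.52),114+16*np.cos(a+.52)
    print(a,l,f(proj("scene",world(p,[P(pu+54*np.sin(l),y,pz+54*np.cos(l)) for y in(-26,26)]))))
  print("lever tip",f(proj("scene",world(p,[P(18+56*np.sin(a),y,114+56*np.cos(a)) for y in(-12,12)]))))
print("plate top",f(proj("scene",world(p,[P(8,y,185) for y in(-23,23)]))))
E
```

```text
finger corners [[272.0, 398.0], [351.0, 349.0], [235.0, 370.0], [313.0, 322.0]]
0.7 0.4 [[208.0, 359.0], [316.0, 294.0]]
0.7 0.2 [[229.0, 367.0], [337.0, 302.0]]
0.7 0 [[250.0, 380.0], [358.0, 314.0]]
0.7 -0.2 [[272.0, 399.0], [380.0, 331.0]]
0.7 -0.35 [[287.0, 415.0], [395.0, 347.0]]
lever tip [[237.0, 368.0], [287.0, 338.0]]
0.8 0.4 [[207.0, 362.0], [315.0, 297.0]]
0.8 0.2 [[228.0, 370.0], [335.0, 304.0]]
0.8 0 [[249.0, 383.0], [357.0, 317.0]]
0.8 -0.2 [[271.0, 401.0], [378.0, 334.0]]
0.8 -0.35 [[286.0, 418.0], [394.0, 350.0]]
lever tip [[229.0, 370.0], [278.0, 340.0]]
plate top [[309.0, 389.0], [405.0, 328.0]]
```

The bar's near end shows at about (300,412), against the back plate. The lever tip is at (245,365), so the loop is in. Next, the lever goes down along its arc.

Emit:
{"name": "step_arm", "arguments": {"commands": [{"translation":[0,0,5],"roll":0},{"translation":[0,0,5],"roll":0},{"translation":[1,0,5],"roll":0},{"translation":[2.5,0,2.8],"roll":0},{"translation":[2.5,0,2.8],"roll":0},{"translation":[2.5,0,3],"roll":0},{"translation":[1.4,0,2.5],"roll":0},{"translation":[1.4,0,2.5],"roll":0},{"translation":[1.4,0,2.5],"roll":0},{"translation":[1.2,0,2.5],"roll":0}]}}

```text
time: 6.3
tool_pos: [0.5275, -0.0201, 0.1299]
tool_rot: [3.142, 0.0, -1.508]
contact_force: [-1.0, 4.9, 2.6]
opening: 0.0008
grip_force: 1.9
```

Emit:
{"name": "step_arm", "arguments": {"commands": [{"translation":[1.2,0,2.2],"roll":0},{"translation":[1.2,0,2.2],"roll":0},{"translation":[1.2,0,2.2],"roll":0},{"translation":[1.2,0,2.2],"roll":0},{"translation":[1.2,0,2.2],"roll":0},{"translation":[0,0,0],"roll":0}]}}

```text
time: 6.8
tool_pos: [0.528, -0.0265, 0.1188]
tool_rot: [-3.141, -0.0, -1.508]
contact_force: [0.4, 1.3, 1.7]
opening: 0.0003
grip_force: 0.8
```

```bash
cat > look.py <<'E'
import sys
from h import *
p=np.load("p.npy"); n=sys.argv[1]
o=observe(); t=tubf(p,o["tool_pos"])[0]*1000; print("t",round(float(o["time"]),2),"u",round(-100-t[0],1),"y",round(t[1],1),"z",round(t[2],1),np.round(o["contact_force"],1),np.round(o["torque"],2))
s=read_camera("scene")[:,:,::-1]; cv2.imwrite(f"pics/s{n}.png",s)
a=cv2.resize(s[195:275,300:380],(400,400),interpolation=cv2.INTER_CUBIC)
w=read_camera("top")[:,:,::-1]; b=cv2.resize(w[200:280,240:320],(400,400),interpolation=cv2.INTER_CUBIC)
cv2.imwrite(f"pics/l{n}.png",np.hstack([a,b]))
E
python3 look.py 3
```

```text
t 6.8 u 58.5 y 0.6 z 118.8 [0.4 1.3 1.7] [ 0.31 -0.06  0.04]
```

View pics/l3.png

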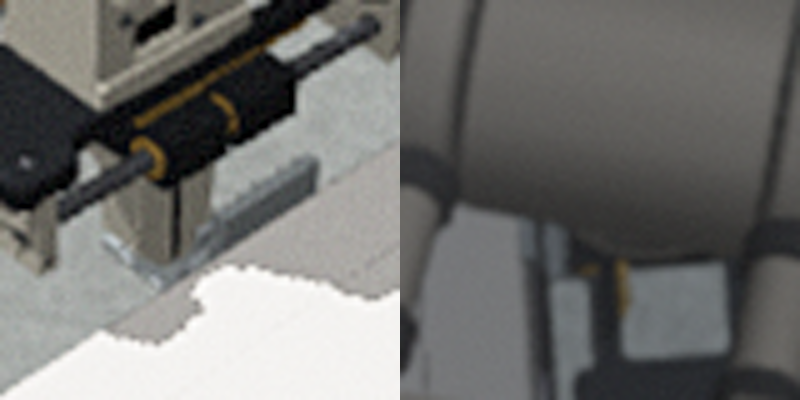

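Emit:
{"name": "step_arm", "arguments": {"commands": [{"translation":[3.4,0,2],"roll":0},{"translation":[3.4,0,2],"roll":0},{"translation":[3.4,0,2.2],"roll":0},{"translation":[3.3,0,2.4],"roll":0},{"translation":[0,0,2],"roll":0},{"translation":[0,0,2],"roll":0},{"translation":[0,0,2],"roll":0},{"translation":[0,0,0],"roll":0}]}}

```text
time: 7.57
tool_pos: [0.5291, -0.0398, 0.1048]
tool_rot: [-3.14, -0.0, -1.508]
contact_force: [-0.5, 2.2, 6.4]
opening: 0.0003
grip_force: 2.5
```

Emit:
{"name": "step_arm", "arguments": {"commands": [{"translation":[-0.4,0,2],"roll":0},{"translation":[-0.5,0,2],"roll":0},{"translation":[-0.6,0,2],"roll":0},{"translation":[0,0,0],"roll":0}]}}

```text
time: 7.9
tool_pos: [0.5291, -0.0384, 0.0989]
tool_rot: [-3.14, -0.0, -1.508]
contact_force: [-0.2, 2.6, 6.5]
opening: 0.0004
grip_force: 2.6
```

```bash
python3 look.py 4
```

```text
t 7.9 u 70.4 y 0.3 z 98.9 [-0.2  2.6  6.5] [0.58 0.09 0.  ]
```

View pics/l4.png

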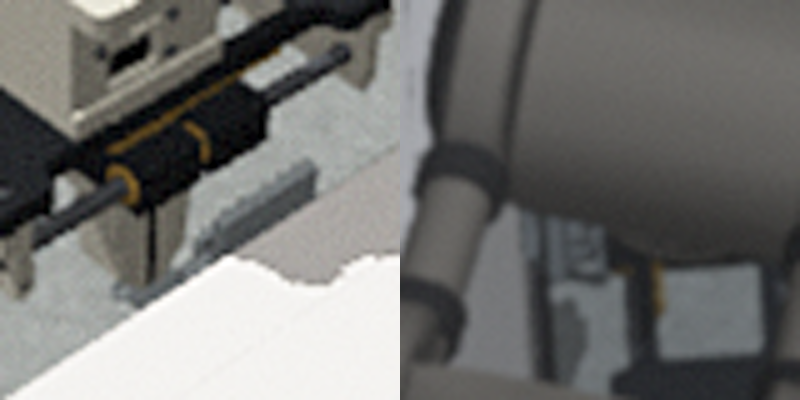

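The plate's top dropped about 2 px in the scene view, so the lid is being drawn down and the loop is hooked. I'll carry on to about 2.35 rad.

Emit:
{"name": "step_arm", "arguments": {"commands": [{"translation":[-0.7,0,2],"roll":0},{"translation":[-0.8,0,2],"roll":0},{"translation":[-0.9,0,2.2],"roll":0},{"translation":[-1.1,0,2],"roll":0},{"translation":[-1.3,0,2],"roll":0},{"translation":[-1.3,0,2],"roll":0},{"translation":[-1.3,0,2],"roll":0},{"translation":[-1.3,0,1.8],"roll":0},{"translation":[0,0,0],"roll":0}]}}

```text
time: 8.75
tool_pos: [0.5287, -0.0303, 0.0828]
tool_rot: [-3.14, -0.002, -1.508]
contact_force: [0.2, -1.5, 5.7]
opening: 0.0006
grip_force: 2.0
```

Emit:
{"name": "step_arm", "arguments": {"commands": [{"translation":[5,0,-2],"roll":0},{"translation":[12,0,-1],"roll":0},{"translation":[15,0,0],"roll":0},{"translation":[12,0,0],"roll":0},{"translation":[8,0,0],"roll":0},{"translation":[0,0,20],"roll":0},{"translation":[0,0,25],"roll":0},{"translation":[0,0,20],"roll":0},{"translation":[0,0,12],"roll":0},{"translation":[0,0,5],"roll":0},{"translation":[0,0,0],"roll":0},{"translation":[0,0,0],"roll":0}]}}

```text
time: 9.75
tool_pos: [0.5316, -0.0818, 0.0038]
tool_rot: [-3.141, -0.0, -1.509]
contact_force: [0.6, -0.2, -0.1]
opening: 0.0002
grip_force: 0.0
```

```bash
python3 look.py 5
```

```text
t 9.75 u 113.9 y 0.6 z 3.8 [ 0.6 -0.2 -0.1] [ 0.17 -0.04 -0.  ]
```

View pics/l5.png

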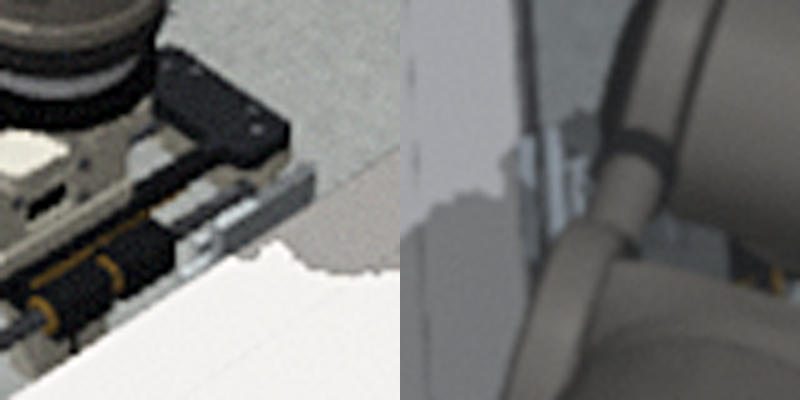

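The top view shows the bar lying along the plate at about (565,180), so the loop is hooked. I'll push inward with the sliders, watching the force.

Emit:
{"name": "step_arm", "arguments": {"commands": [{"translation":[-4,0,0],"roll":0},{"translation":[-4,0,0],"roll":0},{"translation":[-4,0,0],"roll":0},{"translation":[-3,0,0],"roll":0},{"translation":[-2,0,0],"roll":0},{"translation":[-2,0,0],"roll":0},{"translation":[0,0,0],"roll":0}]}}

```text
time: 10.43
tool_pos: [0.5303, -0.0628, 0.0035]
tool_rot: [-3.141, -0.001, -1.507]
contact_force: [-0.4, -3.7, -1.0]
opening: 0.0006
grip_force: 1.9
```

Emit:
{"name": "step_arm", "arguments": {"commands": [{"translation":[-2,0,0],"roll":0},{"translation":[-2,0,0],"roll":0},{"translation":[-2,0,0],"roll":0},{"translation":[-2,0,0],"roll":0},{"translation":[-2,0,0],"roll":0},{"translation":[0,0,0],"roll":0}]}}

```text
time: 10.93
tool_pos: [0.5297, -0.0532, 0.0034]
tool_rot: [-3.141, -0.001, -1.508]
contact_force: [-0.8, -5.4, -0.2]
opening: 0.0001
grip_force: 1.9
```

Emit:
{"name": "step_arm", "arguments": {"commands": [{"translation":[-1,0,0],"roll":0},{"translation":[-1,0,0],"roll":0},{"translation":[0,0,0],"roll":0}]}}

```text
time: 11.18
tool_pos: [0.5297, -0.0507, 0.0036]
tool_rot: [-3.141, -0.001, -1.508]
contact_force: [0.7, -5.2, -0.2]
opening: 0.0003
grip_force: 1.9
```

Emit:
{"name": "step_arm", "arguments": {"commands": [{"translation":[-0.6,0,0],"roll":0},{"translation":[0,0,0],"roll":0},{"translation":[0,0,0],"roll":0}]}}

```text
time: 11.43
tool_pos: [0.5296, -0.05, 0.0036]
tool_rot: [-3.141, -0.0, -1.508]
contact_force: [0.8, -5.0, -0.2]
opening: 0.0004
grip_force: 1.9
```

Emit:
{"name": "step_arm", "arguments": {"commands": [{"translation":[-0.6,0,0],"roll":0},{"translation":[0,0,0],"roll":0},{"translation":[0,0,0],"roll":0}]}}

```text
time: 11.68
tool_pos: [0.5295, -0.0493, 0.0036]
tool_rot: [-3.141, -0.0, -1.508]
contact_force: [0.6, -4.6, 0.3]
opening: 0.0006
grip_force: 1.8
```

Emit:
{"name": "step_arm", "arguments": {"commands": [{"translation":[-0.6,0,0],"roll":0},{"translation":[0,0,0],"roll":0},{"translation":[0,0,0],"roll":0}]}}

```text
time: 11.93
tool_pos: [0.5294, -0.0485, 0.0035]
tool_rot: [-3.141, -0.0, -1.508]
contact_force: [1.0, -4.7, 0.4]
opening: 0.0004
grip_force: 1.7
```

Emit:
{"name": "step_arm", "arguments": {"commands": [{"translation":[-0.6,0,0],"roll":0},{"translation":[0,0,0],"roll":0},{"translation":[0,0,0],"roll":0}]}}

```text
time: 12.18
tool_pos: [0.5292, -0.0479, 0.0035]
tool_rot: [3.141, 0.0, -1.508]
contact_force: [0.9, -3.6, -0.8]
opening: 0.0004
grip_force: 1.6
```

Emit:
{"name": "step_arm", "arguments": {"commands": [{"translation":[-0.6,0,0],"roll":0},{"translation":[0,0,0],"roll":0},{"translation":[0,0,0],"roll":0}]}}

```text
time: 12.43
tool_pos: [0.5292, -0.0474, 0.0035]
tool_rot: [3.141, 0.0, -1.508]
contact_force: [0.8, -3.9, -0.6]
opening: 0.0004
grip_force: 1.6
```

Emit:
{"name": "step_arm", "arguments": {"commands": [{"translation":[-0.6,0,0],"roll":0},{"translation":[0,0,0],"roll":0},{"translation":[0,0,0],"roll":0}]}}

```text
time: 12.68
tool_pos: [0.5291, -0.0468, 0.0035]
tool_rot: [3.141, 0.0, -1.508]
contact_force: [0.8, -3.2, -1.1]
opening: 0.0005
grip_force: 1.6
```

Emit:
{"name": "step_arm", "arguments": {"commands": [{"translation":[-0.6,0,0],"roll":0},{"translation":[0,0,0],"roll":0},{"translation":[0,0,0],"roll":0}]}}

```text
time: 12.93
tool_pos: [0.5291, -0.0462, 0.0035]
tool_rot: [3.141, -0.0, -1.508]
contact_force: [0.5, -5.0, -0.2]
opening: 0.0003
grip_force: 1.5
```

Emit:
{"name": "step_arm", "arguments": {"commands": [{"translation":[-0.4,0,0],"roll":0},{"translation":[0,0,0],"roll":0},{"translation":[0,0,0],"roll":0}]}}

```text
time: 13.18
tool_pos: [0.529, -0.0458, 0.0035]
tool_rot: [3.141, 0.0, -1.508]
contact_force: [0.7, -3.2, -0.6]
opening: 0.0005
grip_force: 1.6
```

Noise of about ±0.8 N; not home yet.

Emit:
{"name": "step_arm", "arguments": {"commands": [{"translation":[-0.6,0,0],"roll":0},{"translation":[0,0,0],"roll":0},{"translation":[0,0,0],"roll":0}]}}

```text
time: 13.43
tool_pos: [0.529, -0.0452, 0.0035]
tool_rot: [3.142, -0.0, -1.508]
contact_force: [-0.3, -3.9, 0.4]
opening: 0.0006
grip_force: 1.5
```

Emit:
{"name": "step_arm", "arguments": {"commands": [{"translation":[-0.6,0,0],"roll":0},{"translation":[0,0,0],"roll":0},{"translation":[0,0,0],"roll":0}]}}

```text
time: 13.68
tool_pos: [0.529, -0.0446, 0.0035]
tool_rot: [3.142, -0.0, -1.508]
contact_force: [-1.0, -3.6, -0.2]
opening: 0.0003
grip_force: 1.5
```

Emit:
{"name": "step_arm", "arguments": {"commands": [{"translation":[-0.6,0,0],"roll":0},{"translation":[0,0,0],"roll":0},{"translation":[0,0,0],"roll":0}]}}

```text
time: 13.93
tool_pos: [0.529, -0.044, 0.0035]
tool_rot: [3.142, -0.0, -1.508]
contact_force: [0.4, -3.2, -1.2]
opening: 0.0007
grip_force: 1.4
```

Emit:
{"name": "step_arm", "arguments": {"commands": [{"translation":[-0.6,0,0],"roll":0},{"translation":[0,0,0],"roll":0},{"translation":[0,0,0],"roll":0}]}}

```text
time: 14.18
tool_pos: [0.529, -0.0434, 0.0035]
tool_rot: [-3.142, -0.0, -1.508]
contact_force: [0.5, -3.7, -0.9]
opening: 0.0002
grip_force: 1.4
```

Emit:
{"name": "step_arm", "arguments": {"commands": [{"translation":[-0.6,0,0],"roll":0},{"translation":[0,0,0],"roll":0},{"translation":[0,0,0],"roll":0}]}}

```text
time: 14.43
tool_pos: [0.5289, -0.0428, 0.0035]
tool_rot: [3.142, -0.0, -1.508]
contact_force: [0.2, -2.9, -1.4]
opening: 0.0003
grip_force: 1.4
```

Emit:
{"name": "step_arm", "arguments": {"commands": [{"translation":[-0.6,0,0],"roll":0},{"translation":[0,0,0],"roll":0},{"translation":[0,0,0],"roll":0}]}}

```text
time: 14.68
tool_pos: [0.5289, -0.0422, 0.0035]
tool_rot: [-3.142, -0.0, -1.508]
contact_force: [0.5, -2.9, -1.0]
opening: 0.0002
grip_force: 1.4
```

Emit:
{"name": "step_arm", "arguments": {"commands": [{"translation":[-0.6,0,0],"roll":0},{"translation":[0,0,0],"roll":0},{"translation":[0,0,0],"roll":0}]}}

```text
time: 14.93
tool_pos: [0.5289, -0.0419, 0.0035]
tool_rot: [-3.142, -0.0, -1.508]
contact_force: [-1.0, -5.9, -0.5]
opening: 0.0003
grip_force: 2.2
```

Emit:
{"name": "step_arm", "arguments": {"commands": [{"translation":[-0.2,0,0],"roll":0},{"translation":[0,0,0],"roll":0},{"translation":[0,0,0],"roll":0}]}}

```text
time: 15.18
tool_pos: [0.5289, -0.0419, 0.0035]
tool_rot: [-3.142, -0.001, -1.508]
contact_force: [0.2, -6.5, -1.4]
opening: 0.0006
grip_force: 2.6
```

```bash
cat > avg.py <<'E'
from h import *
F=[]
for i in range(8):
    read_camera("top"); o=observe(); F.append(np.r_[o["contact_force"],o["torque"],o["grip_force"]])
F=np.array(F); print(F.mean(0).round(2),F.std(0).round(2),o["time"])
E
python3 avg.py
```

```text
[ 0.19 -6.44 -1.69 -0.58 -0.07  0.03  2.59] [0.49 0.28 0.45 0.04 0.03 0.02 0.  ] 15.5833
```

Emit:
{"name": "step_arm", "arguments": {"commands": [{"translation":[-0.4,0,0],"roll":0},{"translation":[0,0,0],"roll":0},{"translation":[0,0,0],"roll":0}]}}

```text
time: 15.83
tool_pos: [0.5289, -0.0418, 0.0035]
tool_rot: [-3.141, -0.001, -1.508]
contact_force: [0.7, -7.7, -2.5]
opening: 0.0006
grip_force: 3.2
```

```bash
python3 avg.py
```

```text
[-0.11 -7.88 -1.52 -0.8  -0.05  0.04  3.24] [0.21 0.69 0.36 0.03 0.02 0.02 0.  ] 16.2333
```

Emit:
{"name": "step_arm", "arguments": {"commands": [{"translation":[-0.4,0,0],"roll":0},{"translation":[-0.3,0,0],"roll":0},{"translation":[0,0,0],"roll":0},{"translation":[0,0,0],"roll":0}]}}

```text
time: 16.57
tool_pos: [0.5289, -0.0416, 0.0035]
tool_rot: [-3.141, -0.002, -1.508]
contact_force: [-1.0, -11.1, -2.9]
opening: 0.0003
grip_force: 4.5
```

```bash
python3 avg.py
```

```text
[ -0.16 -10.83  -2.56  -1.13  -0.04   0.05   4.51] [0.37 0.59 0.58 0.02 0.02 0.02 0.  ] 16.9667
```

The stop is now taking about 8 N. Letting go and backing away.

Emit:
{"name": "step_arm", "arguments": {"commands": [{"translation":[2,0,0],"roll":0},{"translation":[6,0,0],"roll":0},{"translation":[12,0,0],"roll":0},{"translation":[15,0,0],"roll":0},{"translation":[12,0,-3],"roll":0},{"translation":[0,0,-25],"roll":0},{"translation":[0,0,-35],"roll":0},{"translation":[0,0,-35],"roll":0},{"translation":[0,0,-35],"roll":0},{"translation":[0,0,-35],"roll":0},{"translation":[0,0,-35],"roll":0},{"translation":[20,-25,-15],"roll":0},{"translation":[25,25,0],"roll":0},{"translation":[25,30,0],"roll":0},{"translation":[25,30,0],"roll":0},{"translation":[20,30,0],"roll":0},{"translation":[10,30,0],"roll":0},{"translation":[0,30,0],"roll":0},{"translation":[0,20,0],"roll":0},{"translation":[0,0,0],"roll":0}]}}

```text
time: 18.63
tool_pos: [0.3665, -0.2229, 0.2218]
tool_rot: [3.14, 0.001, -1.511]
contact_force: [0.4, -0.4, 0.5]
opening: 0.0005
grip_force: 0.0
```

```bash
python3 look.py 6
```

```text
t 18.63 u 244.3 y 174.2 z 221.8 [ 0.4 -0.4  0.5] [ 0.15 -0.04  0.02]
```

View pics/l6.png

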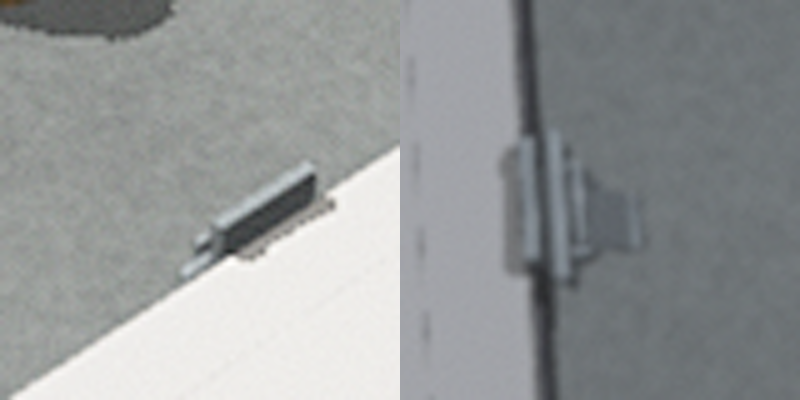

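The top view shows the bar seated in the groove at about (560,205), just outside the plate, and the lever hanging down with its tip at about (625,220). The lid is low and the arm is clear.

```bash
python3 -c "
from cell import *
print(hand_in())"
```

```text
the job is handed in; nothing more can be done
None
```

The loop is hooked over the keeper, the lever was pressed home with about 8 N on the stop (estimated from the wrist force), the lid is drawn down, the arm is clear, and the job is handed in.

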